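# Fasten the culture-dish case

## Task

The larger of the two carry cases, the square one with the culture dishes in it, is packed and ready to go: swing its hasp over and push it right down until it lies flat on the case with the staple standing up through its slot. The smaller, low slide case is still in use, so leave its hasp standing open.

Things in the scene. Friction and masses are not known exactly. Their poses are not given: they have to be found in the camera images.
- dish_case: Larger, square culture-dish carry case, grey plastic with black corners, 220 x 220 x 110 mm (x, y, z), fixed, lid shut. Origin: centre of its underside; z up, front = -x, roughly towards the robot. The hasp, on the lid in mid-width, closes onto a wire staple at (-69, 0, 110) mm on the top's front part, 21 mm high. A white 80 x 28 x 8 mm slide mailer lies on the lid, 60 mm to +y of the hasp.
- dish_hasp (a joint): Steel strap hasp of the larger dish case (mm), 112 x 28 x 4, slot 28 x 12 centred 84 from the hinge. Angle in rad: 0 = closed, flat; pi/2 = upright; starts 1.0 to 1.5. Hinge axis along the case's y at (15, 0, 116); at angle a the strap points along (-cos a, 0, sin a): it closes to the front. Stiff: stays where left; 2-4 N at 40 mm moves it. Closed, its upper face is 8 above the case.
- slide_case: Smaller, low slide carry case, grey plastic with black corners, 190 x 130 x 70 mm (x, y, z), fixed, lid shut. Origin: centre of its underside; z up, front = -x, roughly towards the robot. The hasp, on the lid in mid-width, closes onto a wire staple at (-59, 0, 70) mm on the top's front part, 21 mm high.
- slide_hasp (a joint): Steel strap hasp of the smaller slide case (mm), 112 x 28 x 4, slot 28 x 12 centred 84 from the hinge. Angle in rad: 0 = closed, flat; pi/2 = upright; starts 0.95 to 1.5. Hinge axis along the case's y at (25, 0, 76); at angle a the strap points along (-cos a, 0, sin a): it closes to the front. Stiff: stays where left; 2-4 N at 40 mm moves it. Closed, its upper face is 8 above the case.

How it is judged:
By the outcome, as a careful person would: the job done as asked, in the order asked, and still so for the second after the job is handed in, with the robot touching nothing.
It also fails if it takes over 32 s, if anything falls off the work surface, if the arm or the gripper's body presses on something with over 40 N, if the wrist force passes 120 N, or if a joint passes its speed limit or range.

## Robot

A 7-joint arm with a two-finger parallel gripper is mounted at the origin on the work surface. World frame = base frame: x ahead of the robot, y to its left, z up, the work surface at z = 0. Lengths are in m, angles in degrees, forces in N, time in s.
With the tool pointing down it reaches from about 0.4 to 0.875 m from the base axis. Payload 19.3 kg.
Tool frame: the origin (TCP) lies midway between the tips of the shut fingers; the grasp point (between the pads) lies 19 mm behind it; z points along the fingers, y is the line along which they close (so a half turn about z gives the same grasp; the last joint's range is limited). The gripper opens to 85 mm and grips with 20 to 120 N. Pads are 22 mm wide; open, the fingers measure 114 mm over their backs; the gripper's body (76 mm by 85 mm) begins 54 mm behind the grasp point. The pads swing forward as they close: fully open they stand 13 mm farther back than shut.
Start: joints at [63.415, 29.874, -2.08, 91.645, 1.215, 58.505, -6.463], TCP at [0.24, -0.577, 0.231] pointing down, gripper open.
Joint ranges: [-166.77, 166.77], [-17.47, 122.26], [-85.68, 81.53], [9.62, 139.38], [-72.42, 252.41], [9.2, 110.78], [-144.41, 144.41]. Speed limits (degrees/s): [108.29, 108.29, 136.94, 136.94, 172.46, 172.46, 172.46].

## Interface

Orientations are given as a 3x3 rotation matrix whose columns are the frame's x, y, z axes.
In Python, from workcell import manip, viewer, models gives the robot as it stands.
- The arm moves only by the shell command python3 -m pendant 'ROWS' [OPENING] [FORCE]. ROWS is text: rows parted by semicolons, each of 6 numbers parted by spaces: the shift along the world's x, y, z in m, then the turn, a rotation vector about the world's x, y, z in degrees. A call has 1 to 20 rows; each row shifts and turns the commanded pose from where the row before left it; what a row does not reach is not made up. A row lasts 1/8 s, in which the tool goes at most 62.5 mm and 10.7 degrees, less where a joint would pass 70% of its speed; a pose out of reach is approached as far as the arm can. A call is refused whole if a number of a shift passes 0.0625 or a number of a turn 10.7, either way. A call with a gripper value outside its range is refused whole. OPENING is the closure, from -1 (fully open) to 1 (shut), set as the call begins (- or left out, the last holds). The fingers move at their own pace and stop on an object; FORCE is the grip in N (left out, the last holds). Time passes only in rows, so rows that do not move let the fingers close. It gives the time, the measured TCP pose, the force, the opening and the grip force at its end, in the units of the state.
- manip.observe(): the state, without advancing time (a new reading comes with each control period).
- viewer.snapshot(name): name is "scene" or "side" or "wrist"; returns a dict with "frame" (400x640x3 uint8, red, green, blue), "camera_matrix" (3x3 intrinsics, pixels), "k1" (the pictures are not rectified: a ray, as slopes to the right and down, at radius r is drawn at 1 + k1 r^2 times it, then the intrinsics apply), "R" (3x3) and "t" (3): a world point X has camera coordinates R X + t; the wrist camera has in their place "mount" (4x4, takes a point from camera to tool coordinates, whose origin is the TCP and whose axes are the flange's). Camera axes: x right, y down, z forward; pixel columns grow to the right and rows downward; lengths in m; the calibration is good to about 2 mm. A picture is of the moment at which its call begins: read the wrist's pose just before it. There is no depth.
- manip.sign_off(): hands the job in; it is judged then, once.
Trained networks look in a picture, given as the dict that the camera call returned (one of the last four; its "shot" number tells which), for a name from the list of things; names that differ only in an ending like _2 or _b are one class to them, and where a whole thing is asked for, a point or a joint stands for the part that bears it (a point fixed in the world has none). Each returns a list of dicts, best first, with "confidence" (0 to 1); they miss things now and then, are a little off and sometimes report something else, mostly with a low value. They report only what shows in the picture. A call takes as long as a camera call.
- models.recognise(name, picture): "position" ([x, y, z] in m, in world coordinates, good to about 4 mm: the middle of the surface that is visible of it).
The state is a dict: "clock": time; "joints": joint angles; "joint_vel": joint speeds; "joint_torque": joint torques, N m; "ee_pos": TCP position; "orientation": TCP orientation; "wrist_force": force on the tool from outside, world axes, zero at the start; "wrist_torque": the same for the moment, N m; "width": finger opening in m; "grasp_force": force on a finger pad.
Only numpy, scipy, OpenCV 4.12 (cv2) and the standard library are available. Lean on these libraries where they do the work, as an engineer would, in place of code of your own. Each camera call takes 0.05 s, during which the arm holds its last target. There are 200 camera calls.

## Working session

There is one attempt and no reset: what is moved stays moved. The work goes in short steps, Python scripts to look and compute and a shell command to move; the robot and the scene stay as the last step left them, time stands still between calls to the robot, and variables do not carry over. Pictures are saved under pics/ and viewed, at most 10 in all, crops included, and the job is handed in when it is done.

```bash
mkdir -p pics; python3 - <<'E'
from workcell import manip, viewer, models
import cv2
s=manip.observe();print(s['clock'],s['ee_pos'],s['orientation'],s['width'])
for n in ['scene','side']:
    p=viewer.snapshot(n); cv2.imwrite(f'pics/{n}1.png',p['frame'][:,:,::-1])
    print(n,p['camera_matrix'],p['k1'],p['R'],p['t'])
    for k in ['dish_case','dish_hasp','slide_case','slide_hasp']:
        print(k,[(d['position'],d['confidence']) for d in models.recognise(k,p)][:2])
E
```

```text
0.0 [ 0.23966057 -0.57688211  0.23075497] [[ 9.23458824e-01  3.83697213e-01 -4.98335307e-04]
 [ 3.83697525e-01 -9.23458335e-01  9.55599422e-04]
 [-9.35310576e-05 -1.07366674e-03 -9.99999419e-01]] 0.08521435731435002
scene [[476.66726648   0.         321.58409636]
 [  0.         476.66726648 202.57629892]
 [  0.           0.           1.        ]] -0.14627126014557712 [[ 0.70529257  0.70890256 -0.00442187]
 [ 0.48362692 -0.485706   -0.72814469]
 [-0.51833136  0.5114165  -0.68540919]] [-0.39575928 -0.20992972  1.40684664]
dish_case [([0.5808, -0.2403, 0.1099], 0.71)]
dish_hasp [([0.533, -0.2131, 0.163], 0.7)]
slide_case [([0.6277, 0.2134, 0.0676], 0.92)]
slide_hasp [([0.635, 0.2461, 0.1391], 0.59)]
side [[393.84117376   0.         317.07470139]
 [  0.         393.84117376 203.87728748]
 [  0.           0.           1.        ]] -0.039868152965937445 [[ 0.96184931 -0.27347001  0.00774971]
 [-0.17105269 -0.62325151 -0.76308487]
 [ 0.21351085  0.73264705 -0.64625182]] [-0.55669141  0.16546944  0.75691078]
dish_case [([0.5242, -0.2657, 0.1124], 0.68)]
dish_hasp [([0.5273, -0.2128, 0.1708], 0.92)]
slide_case [([0.6073, 0.2078, 0.0663], 0.84)]
slide_hasp [([0.6306, 0.2419, 0.1365], 0.59)]
```

View pics/scene1.png

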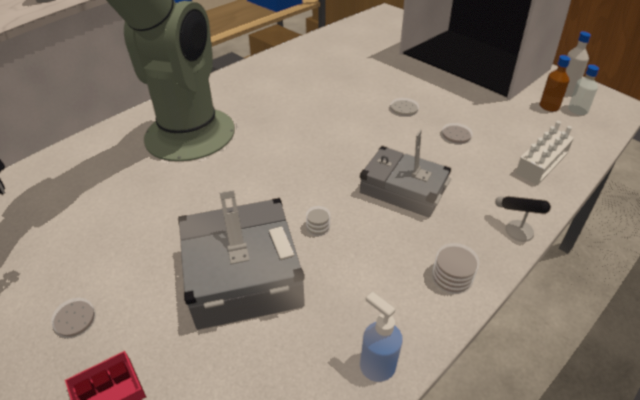

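View pics/side1.png

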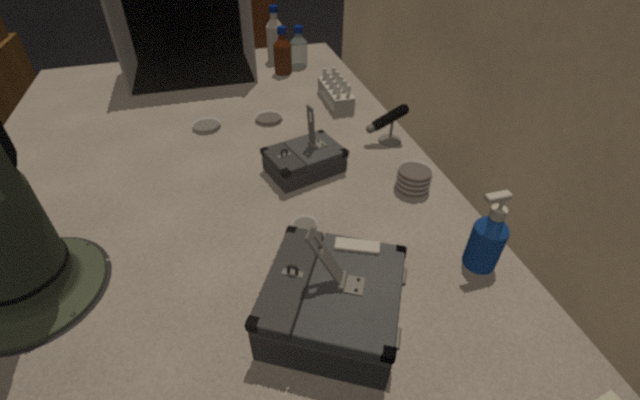

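The pictures show the dish case (scene ≈(240,250), side ≈(330,300)) with its hasp raised and the mailer to its +y. The slide case is beyond it (scene ≈(405,178)). I'll zoom in to get the corner pixels.

```bash
python3 - <<'E'
import cv2,numpy as np
a=cv2.imread('pics/scene1.png')[180:320,165:315];b=cv2.imread('pics/side1.png')[220:390,240:415]
a=cv2.resize(a,None,fx=3,fy=3,interpolation=2)[:420,:400*3]
b=cv2.resize(b,None,fx=3,fy=3,interpolation=2)
cv2.imwrite('pics/a.png',a);cv2.imwrite('pics/b.png',b)
E
```

```text
(no output)
```

View pics/a.png

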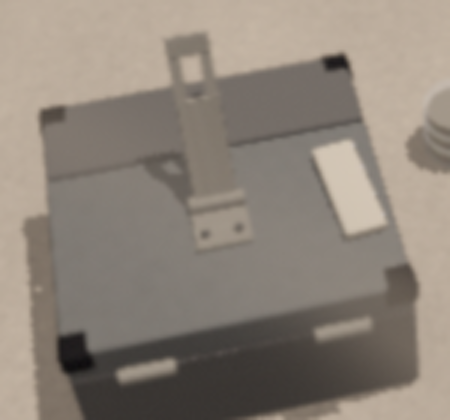

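View pics/b.png

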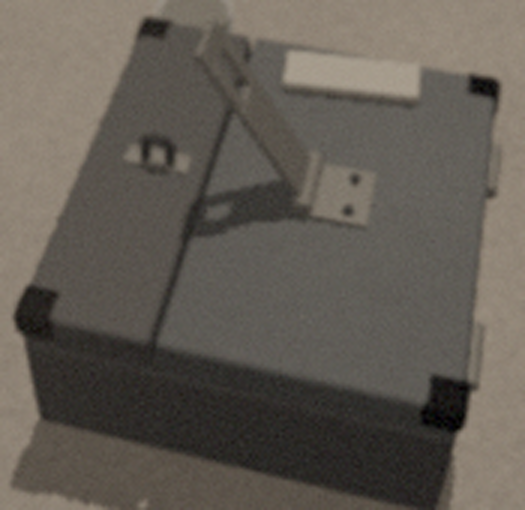

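Zoomed: scene crop corners at (347,55), (42,110), (62,340), (412,268) and strap tip (186,37). Side crop corners at (145,18), (498,78), (465,405), (20,290), staple base (158,160) and strap tip (208,42).

```bash
cat >h.py <<'E'
import numpy as np
from scipy.optimize import least_squares
def proj(p,X):
    c=p['R']@X+p['t'];s=c[:2]/c[2];s=s*(1+p['k1']*(s@s));K=p['camera_matrix']
    return np.array([K[0,0]*s[0]+K[0,2],K[1,1]*s[1]+K[1,2]])
def W(q,P):
    c,s=np.cos(q[2]),np.sin(q[2]);return np.array([q[0]+c*P[0]-s*P[1],q[1]+s*P[0]+c*P[1],P[2]])
E
python3 - <<'E'
from h import *
from workcell import viewer
cs=[(-.11,.11,.11),(-.11,-.11,.11),(.11,-.11,.11),(.11,.11,.11)]
tip=lambda a:(.015-.112*np.cos(a),0,.116+.112*np.sin(a))
sc=viewer.snapshot('scene');sd=viewer.snapshot('side')
A=[(347,55),(42,110),(62,342),(412,268)];B=[(145,18),(20,290),(465,405),(498,78)]
obs=[]
for P,a,b in zip(cs,A,B): obs+=[(sc,P,np.array(a)/3+(165,180)),(sd,P,np.array(b)/3+(240,220))]
obs+=[(sd,(-.069,0,.112),np.array((158,160))/3+(240,220))]
obs+=[(sc,tip,np.array((186,37))/3+(165,180)),(sd,tip,np.array((210,42))/3+(240,220))]
f=lambda q:np.concatenate([proj(p,W(q,P(q[3]) if callable(P) else P))-m for p,P,m in obs])
r=least_squares(f,[.56,-.24,0,1.2],loss='soft_l1');q=r.x
print(q,np.degrees(q[2:]));print(r.fun.reshape(-1,2).round(1))
print('tip',W(q,tip(q[3])),'hinge',W(q,(.015,0,.116)),'staple',W(q,(-.069,0,.131)))
E
```

```text
[ 0.54390791 -0.21864007 -0.51472894  1.06171717] [-29.49179589  60.831913  ]
[[-0.8 -2.1]
 [ 0.2 -1.7]
 [-0.6 -1.4]
 [-1.1  6.5]
 [-0.4  4.5]
 [ 0.2  1.4]
 [ 1.8  4.1]
 [ 0.3 -1.3]
 [ 0.3 -1.7]
 [-0.  -1.7]
 [-0.1 -3.5]]
tip [ 0.50945138 -0.19915202  0.21379769] hinge [ 0.55696431 -0.22602456  0.116     ] staple [ 0.4838485  -0.18467145  0.131     ]
```

```bash
python3 -m pendant '0.0304 0.0358 0.004 0 0 -5.2;0.0304 0.0358 0.004 0 0 -5.2;0.0304 0.0358 0.004 0 0 -5.2;0.0304 0.0358 0.004 0 0 -5.2;0.0304 0.0358 0.004 0 0 -5.2;0.0304 0.0358 0.004 0 0 -5.2;0.0304 0.0358 0.004 0 0 -5.2;0.0304 0.0358 0.004 0 0 -5.2;0.0304 0.0358 0.004 0 0 -5.2;0.0304 0.0358 0.004 0 0 -5.3;0 0 0 0 0 0;0 0 0 0 0 0' 1 40
python3 - <<'E'
from workcell import manip, viewer
import cv2,numpy as np
s=manip.observe();print(s['ee_pos'],s['orientation'],s['wrist_force'])
p=viewer.snapshot('wrist');d=viewer.snapshot('side');print(p['mount'],p['camera_matrix'],p['k1'])
cv2.imwrite('pics/c.png',cv2.resize(np.vstack([p['frame'],d['frame'][100:300]])[:,:,::-1],None,fx=1,fy=1))
E
```

```text
clock: 2.1
ee_pos: [0.5434, -0.2195, 0.2712]
orientation: [[0.87, -0.492, -0.0], [-0.492, -0.87, -0.0], [-0.0, 0.0, -1.0]]
wrist_force: [-0.8, -0.5, 0.5]
width: -0.0002
grasp_force: 0.0
[ 0.5434382  -0.21954128  0.27119653] [[ 8.70315198e-01 -4.92494981e-01 -3.86219027e-04]
 [-4.92495092e-01 -8.70315176e-01 -2.78486098e-04]
 [-1.98979275e-04  4.32581659e-04 -9.99999887e-01]] [-0.81282576 -0.53007623  0.50287258]
[[-6.35538101e-04 -9.56680025e-01 -2.91140732e-01  7.55233712e-02]
 [ 9.99998366e-01 -1.15349047e-04 -1.80388683e-03  7.03701802e-04]
 [ 1.69215970e-03 -2.91141403e-01  9.56678535e-01 -1.43446093e-01]
 [ 0.00000000e+00  0.00000000e+00  0.00000000e+00  1.00000000e+00]] [[278.38689418   0.         320.05058788]
 [  0.         278.38689418 204.30904124]
 [  0.           0.           1.        ]] -0.0038693674917395994
```

View pics/c.png

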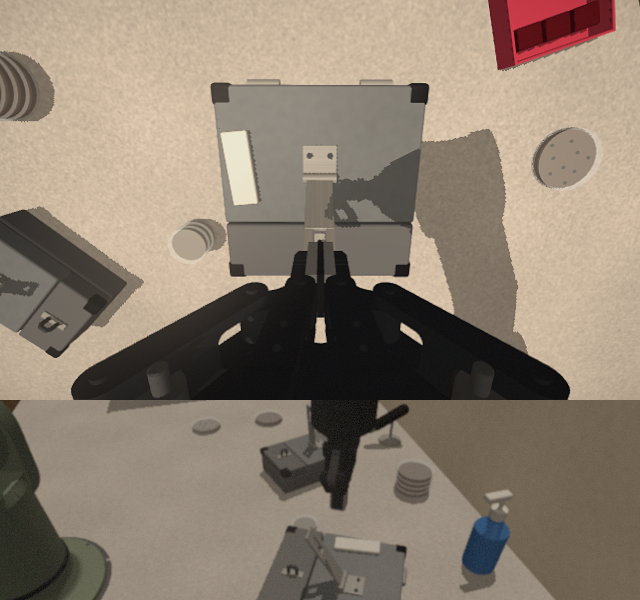

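Aligned: the strap sits on the tool axis, and the hinge at pixel (320,179) works out to 14 mm behind the TCP against 15 mm expected. The slide case is clear. Next I'll sweep the hasp down along its arc.

```bash
python3 -m pendant '-0.0012 0.0007 -0.03 0 0 0;-0.0012 0.0007 -0.03 0 0 0;-0.0012 0.0007 -0.03 0 0 0;-0.0052 0.003 -0.009 0 0 0;-0.006 0.0034 -0.008 0 0 0;-0.0044 0.0025 -0.007 0 0 0;-0.0044 0.0025 -0.006 0 0 0;-0.0026 0.0015 -0.007 0 0 0;-0.0026 0.0015 -0.008 0 0 0;-0.0026 0.0015 -0.006 0 0 0;-0.0017 0.001 -0.005 0 0 0;0 0 0 0 0 0;0 0 0 0 0 0'
python3 - <<'E'
from workcell import viewer
import cv2,numpy as np
p=viewer.snapshot('side');w=viewer.snapshot('wrist')
cv2.imwrite('pics/d.png',np.vstack([w['frame'][:300],p['frame'][150:]])[:,:,::-1])
E
```

```text
clock: 3.82
ee_pos: [0.5107, -0.2002, 0.1254]
orientation: [[0.87, -0.493, 0.0], [-0.493, -0.87, 0.0], [-0.0, -0.0, -1.0]]
wrist_force: [0.3, 0.1, 1.0]
width: 0.0001
grasp_force: 0.0
```

View pics/d.png

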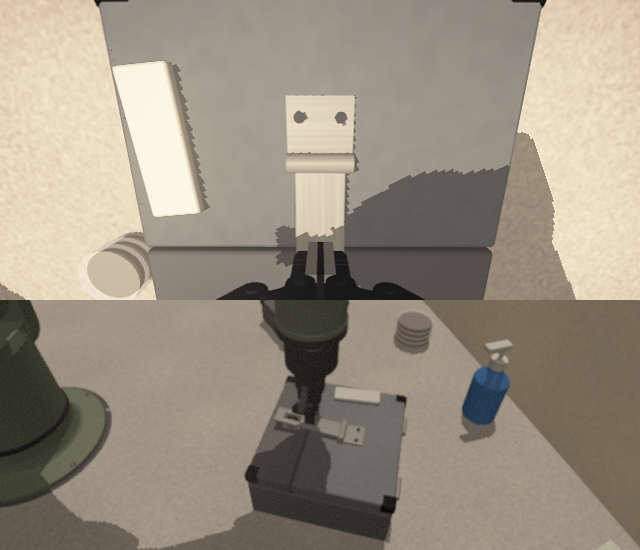

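The strap is nearly flat under the fingers, with its slot over the staple (side view ≈(290,415)). I'll press it down the rest of the way.

```bash
python3 -m pendant '0 0 -0.003 0 0 0;0 0 -0.002 0 0 0;0 0 -0.002 0 0 0;0 0 -0.001 0 0 0;0 0 0 0 0 0;0 0 0 0 0 0'
```

```text
clock: 4.68
ee_pos: [0.5107, -0.2001, 0.1179]
orientation: [[0.87, -0.493, 0.0], [-0.493, -0.87, 0.0], [0.0, -0.0, -1.0]]
wrist_force: [-4.9, 1.8, 15.8]
width: -0.0001
grasp_force: 7.8
```

```bash
python3 -m pendant '0 0 -0.0007 0 0 0;0 0 -0.0007 0 0 0;0 0 0 0 0 0;0 0 0 0 0 0'; python3 -m pendant '0 0 0.01 0 0 0;0 0 0.03 0 0 0;0.02 -0.02 0.04 0 0 0;0.03 -0.05 0.02 0 0 0;0.03 -0.05 0.02 0 0 0;0.02 -0.05 0.01 0 0 0;0.02 -0.05 0 0 0 0;0 0 0 0 0 0;0 0 0 0 0 0'
python3 - <<'E'
from workcell import viewer
import cv2,numpy as np
p=viewer.snapshot('side');w=viewer.snapshot('scene')
a=cv2.resize(p['frame'][90:390,240:420],None,fx=2,fy=2);b=cv2.resize(w['frame'][120:320,165:300],None,fx=3,fy=3)
cv2.imwrite('pics/e.png',np.hstack([a,b])[:,:,::-1])
E
```

```text
clock: 5.18
ee_pos: [0.5107, -0.2001, 0.1175]
orientation: [[0.87, -0.493, 0.001], [-0.493, -0.87, 0.0], [0.001, -0.0, -1.0]]
wrist_force: [-11.6, 5.4, 37.0]
width: -0.0003
grasp_force: 18.9
clock: 6.3
ee_pos: [0.6305, -0.4197, 0.2453]
orientation: [[0.87, -0.493, -0.001], [-0.493, -0.87, 0.001], [-0.001, -0.0, -1.0]]
wrist_force: [-0.6, 0.5, -0.1]
width: 0.0001
grasp_force: 0.0
```

View pics/e.png

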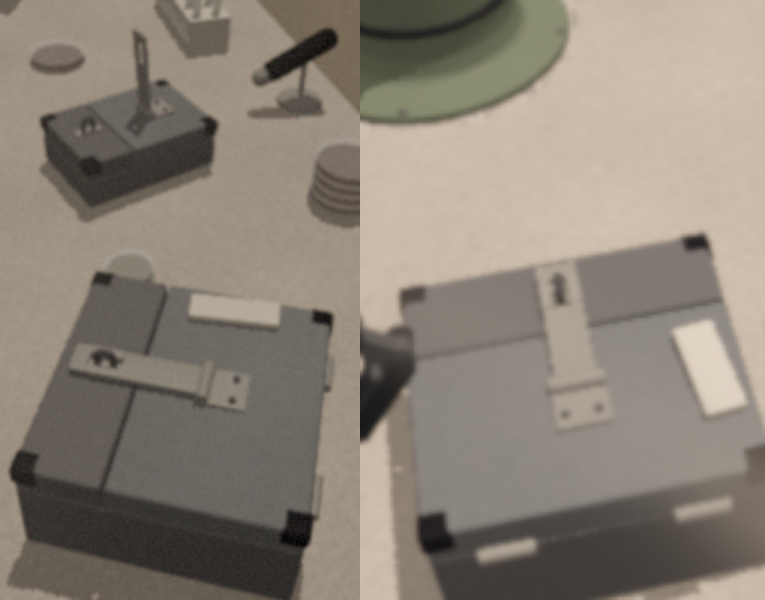

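The dish hasp lies flat with the staple up through its slot, at crop (103,357) in the side view and (560,288) in the scene view. The slide hasp is still open, the mailer is in place and the arm is clear.

```bash
python3 -c "
from workcell import manip
print(manip.sign_off())"
```

```text
the job is handed in; nothing more can be done
None
```

The dish case's hasp is closed flat with the staple standing up through its slot, the slide case's hasp is still open, and the job was handed in at about 6.4 s.

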